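# Pop the latch of a bearing case and swing its lid fully open

## Robot

A 6-joint arm with a two-finger parallel gripper is mounted at the origin on a cart in front of the work surface, level with it; the furniture and walls round the work are solid. World frame = base frame: x ahead of the robot, y to its left, z up, the work surface at z = 0. Lengths are in m, angles in degrees, forces in N, time in s.
With the tool pointing down it reaches from about 0.3 to 0.75 m from the base axis. Payload 8.5 kg.
Tool frame: the origin (TCP) lies on the centre line of the jaws, within the pads' length; the fingertips stand 19 mm ahead of it and the grasp point (between the pads) is the TCP; z points along the fingers, x is the direction in which the jaws open and shut, and the axes are right-handed (so a half turn about z gives the same grasp; the last joint's range is limited). The gripper opens to 85 mm and grips with 20 to 120 N. Pads are 22 mm wide; open, the fingers measure 114 mm over their backs; the gripper's body (76 mm by 85 mm) begins 54 mm behind the grasp point. The pads swing forward as they close: fully open they stand 13 mm farther back than shut.
Start: joints at [58.654, 21.807, 74.336, -0, 83.858, -12.336], TCP at [0.179, 0.52, 0.227] pointing down, gripper open.
Joint ranges: [-178.18, 178.18], [-50.72, 133.34], [12.68, 142.11], [-81.47, 261.47], [9.98, 163.14], [-165.26, 165.26]. Speed limits (degrees/s): [136.94, 136.94, 180, 180, 180, 180].

## Interface

Orientations are given as a 3x3 rotation matrix whose columns are the frame's x, y, z axes.
In Python, from rig import env, cams, order gives the robot as it stands.
- The arm moves only by the tool step_arm, never from a script. Its argument "steps" is a list of rows, each an object with "xyz": the shift along the tool's x, y, z normalised to -1 to 1, where 1 is 0.04 m, a list of three; "turn": the turn, a rotation vector about the tool's x, y, z normalised to -1 to 1, where 1 is 0.08 rad, a list of three; "gripper": the gripper command: -1 is shut, 1 is fully open, values between are in proportion. A call has 1 to 20 rows; each row shifts and turns the commanded pose from where the row before left it, along the tool's axes as they then stand; what a row does not reach is not made up. A row lasts 1/12 s, in which the tool goes at most 41.7 mm and 7.16 degrees, less where a joint would pass 70% of its speed; a pose out of reach is approached as far as the arm can. A call with a number of a shift or a turn outside -1 to 1 is refused whole. A call with a gripper value outside its range is refused whole. The fingers move at their own pace and stop on an object; "squeeze" is the grip in N (left out, the last holds). Time passes only in rows, so rows that do not move let the fingers close. It gives the time, the measured TCP pose, the force and the opening at its end, in the units of the state.
- env.observe(): the state, without advancing time (a new reading comes with each control period).
- cams.get_image(name): name is "side" or "top"; returns (picture, depth): 420x560x3 uint8, red, green, blue; 420x560 float32, m along the optical axis (not along the pixel's ray), 0 where there is no reading.
- cams.camera_info(name): a dict with "fx", "fy", "cx", "cy" (pixels), "extrinsics" (4x4, takes a point from camera to world coordinates). Camera axes: x right, y down, z forward; pixel columns grow to the right and rows downward; lengths in m; the calibration is good to about 2 mm. A picture is of the moment at which its call begins. camera_info takes no time and is no camera call.
- order.close_job(): hands the job in, once; it reports no verdict.
The state is a dict: "time_s": time; "q": joint angles; "qvel": joint speeds; "joint_efforts": joint torques, N m; "position": TCP position; "tool_rot": TCP orientation; "ft_force": force on the tool from outside, world axes, zero at the start; "wrist_torque": the same for the moment, N m; "grip_width": finger opening in m.
Only numpy, scipy, OpenCV 4.12 (cv2) and the standard library are available. Lean on these libraries where they do the work, as an engineer would, in place of code of your own. Each camera call takes 0.05 s, during which the arm holds its last target. There are 200 camera calls.

## Task

Open the small blue bearing case without picking anything up: press its red release tab down with a fingertip until the sprung lid lifts by itself, then push the lid all the way back until it rests fully open on its stop. Leave the case standing where it is with the bearing inside, do not disturb the other things on the bench, and finish with the robot clear of everything.

Things in the scene. Friction and masses are not known exactly. Their poses are not given: they have to be found in the camera images.
- bearing_case: Small blue case of 2.6 kg, not fastened, standing on the bench: 110 deep (x) x 170 wide (y) x 66 mm high with the lid shut, black corner posts, rubber feet. Origin: centre of its underside. Its own x points from its front (tab side, toward the robot) to its rear (hinge side), y along the hinge, z up. It slides or tips if shoved hard (more than about 12 N).
- tab_pad (a point): Press point: centre of the top face of the red release tab, a ribbed paddle 50 (x) x 30 (y) x 5 mm that sticks out from the middle of the case's front face, 38 mm above the bench; the point is 101 mm in front of the case's centre and 46 mm in front of the front wall. It is to be pressed straight down.
- release_tab (a joint): Turn of the release tab about its pivot at the front wall (rad): 0 at rest, growing as the tab is pressed down, stop at 0.32 (the press point is then 13 mm lower). A spring resists (about 1.5 N at first, 4.5 N at the stop) and brings it back. A red hook on it reaches over the lid's front edge (its top 72 mm above the bench) and lets go of the lid at about 0.13 to 0.16, so press nearly to the stop.
- lid (a joint): Lid angle (rad): 0 shut, growing as it opens; 1.57 upright, stop at 1.9 (leaning back). Once let go, a spring lifter raises it to about 0.78 and no farther, and it stays there; it has to be pushed from there. Past upright it falls back onto the stop by its own weight. It weighs 0.15 kg and pushing it takes about 1 N. It cannot be opened while hooked.
- lid_edge (a point): Middle of the lid's free front edge, half way through the lid's 6 mm thickness. The lid is a flat plate 172 mm wide, its edge 114 mm from the hinge axis; with the lid shut the edge is 63 mm above the bench and 62 mm in front of the case's centre; popped up it is about 143 mm above the bench and 29 mm in front of the case's centre.
- lid_hinge (a point): Middle of the lid's hinge axis, which runs along the case's y, 52 mm behind the case's centre and 63 mm above the bench. The point turns with the lid.
- bearing: Steel ball bearing, 62 mm across, 16 mm high, loose in its pocket inside the case; origin at the centre of its underside. To be left there.
- tape_measure: Yellow tape measure, 34 x 78 x 60 mm, standing beside the case, its middle 145 to 160 mm from the case's centre; origin: centre of its underside. Leave alone.
- grease_tin: Green round grease tin, 70 mm across, 64 mm high, standing on the other side of the case, its middle 145 to 160 mm from the case's centre; origin: centre of its underside. Leave alone.
- piston: Grey piston, 64 mm across, 53 mm high, standing on the bench; origin: centre of its underside. Leave alone.
- screwdriver: Screwdriver with an orange handle, 172 mm long, lying on the bench; origin: centre of its underside. Leave alone.
- wrench: Steel spanner, 163 mm long, 9 mm thick, lying on the bench; origin: centre of its underside. Leave alone.
- bronze_bush: Bronze bush, 40 mm across, 45 mm high, standing on the bench; origin: centre of its underside. Leave alone.

How it is judged (in metres and radians):
On the way, in this order (a step that is already met when the one before it is completed fails the run):
1. the release tab is pressed by the fingers while the lid is still shut (value of joint release_tab above 0.06 rad and contact force between the fingers and release_tab above 0.3 N and value of joint lid below 0.1 rad).
2. the lid has lifted by itself, with nothing of the robot touching it (value of joint lid between 0.45 and 1 rad and contact force between each of the arm, the fingers and lid below 0.1 N), for 0.1 s.
3. the lid is pushed past upright (value of joint lid above 1.6 rad).
At the end, for the whole second after the job is handed in: The lid rests on its stop (more than 1.78 of 1.9 rad) and is still, the release tab has sprung back (under 0.06 rad), the case stands flat within 30 mm of where it was with the bearing in it, and the other six loose things are within 20 mm of where they were (value of joint lid above 1.78 rad and velocity of joint lid between -0.1 and 0.1 rad/s and value of joint release_tab below 0.06 rad and z of bearing in the frame of bearing_case between 0 and 0.02 m and horizontal distance between bearing and bearing_case below 0.05 m and distance of bearing_case from where it was at the start of the episode below 0.03 m and angle between bearing_case's own z axis and vertical below 0.05 rad and linear speed of bearing_case below 0.02 m/s and distance of each of tape_measure, grease_tin, piston, screwdriver, wrench, bronze_bush from where it was at the start of the episode below 0.02 m); the robot touches nothing.
It fails at once if the case is shoved more than 40 mm, lifted or tipped over 0.2 rad (distance of bearing_case from where it was at the start of the episode above 0.04 m or height (world z) of bearing_case above 0.02 m or angle between bearing_case's own z axis and vertical above 0.2 rad).
It fails at once if the bearing is lifted or carried out of the case (z of bearing in the frame of bearing_case above 0.03 m or horizontal distance between bearing and bearing_case above 0.07 m).
It fails at once if another loose thing is moved more than 30 mm (distance of any of tape_measure, grease_tin, piston, screwdriver, wrench, bronze_bush from where it was at the start of the episode above 0.03 m).
It also fails if it takes over 45 s, if anything falls off the work surface, if the arm or the gripper's body presses on something with over 40 N, if the wrist force passes 120 N, or if a joint passes its speed limit or range.

## Working session

There is one attempt and no reset: what is moved stays moved. The work goes in short steps, Python scripts to look and compute and a tool call to move; the robot and the scene stay as the last step left them, time stands still between calls to the robot, and variables do not carry over. Pictures are saved under pics/ and viewed, about 8 in all and at most 12, crops included, and the job is handed in when it is done.

Besides the shell and the picture viewer there is one more tool, called as name(argument=value, ...), one argument or row to a line, values as JSON. step_arm: Moves the arm, as the interface text tells. Scaled input: -1 to 1 covers 0.04 m each way for a shift and 0.08 rad each way for a turn. Its arguments: {"type":"object","properties":{"steps":{"type":"array"},"squeeze":{"type":"number"}},"required":["steps"]}

```bash
mkdir -p pics; ls; cat > h.py <<'E'
from rig import env, cams, order
import numpy as np, cv2
def snap(n,f=None):
    im,d=cams.get_image(n)
    if f: cv2.imwrite('pics/'+f,im[:,:,::-1])
    return im,d
def pts(n,d):
    c=cams.camera_info(n); v,u=np.mgrid[0:420,0:560]
    P=np.stack([(u-c['cx'])/c['fx']*d,(v-c['cy'])/c['fy']*d,d],-1)
    T=np.array(c['extrinsics']); return P@T[:3,:3].T+T[:3,3]
E
python3 - <<'E'
from h import *
im,d=snap('top'); im2,d2=snap('side')
cv2.imwrite('pics/a.png',im[:,:,::-1]);cv2.imwrite('pics/b.png',im2[:,:,::-1])
np.savez('s0.npz',im=im,d=d,im2=im2,d2=d2)
for n in('top','side'):
    print(np.round(cams.camera_info(n)['extrinsics'],3).tolist(),cams.camera_info(n)['fx'])
s=env.observe();print(s['position'],np.round(s['tool_rot'],3).tolist(),s['ft_force'],s['time_s'])
E
```

```text
pics
[[0.025, -0.988, 0.153, 0.379], [-0.999, -0.028, -0.02, -0.208], [0.024, -0.152, -0.988, 1.181], [0.0, 0.0, 0.0, 1.0]] 426.7413758463537
[[1.0, -0.001, -0.004, 0.557], [0.003, -0.482, 0.876, -1.355], [-0.003, -0.876, -0.482, 0.701], [0.0, 0.0, 0.0, 1.0]] 514.8058419807761
[0.17901517 0.51978941 0.22688459] [[0.326, 0.945, -0.001], [0.945, -0.326, -0.001], [-0.001, -0.0, -1.0]] [-0.48978566  0.01649998  0.279177  ] 0.1
```

View pics/a.png

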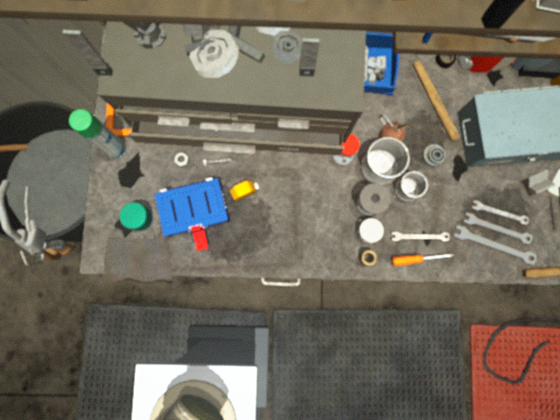

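View pics/b.png

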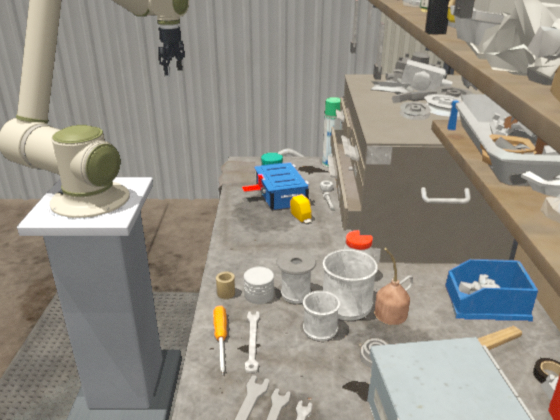

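The top view shows the blue case at about (192,207), its red tab at (200,238), the green tin at (133,215) and the yellow tape at (244,188). A cabinet stands behind the case, at rows below 150. The side view shows the case at (282,185) with the tab toward the robot.

```bash
python3 - <<'E'
from h import *
z=np.load('s0.npz')
for n,im,d in(('top',z['im'],z['d']),('side',z['im2'],z['d2'])):
    P=pts(n,d); h=cv2.cvtColor(im,cv2.COLOR_RGB2HSV)
    ok=(d>0)&(np.abs(P[...,2]-.05)<.06)&(P[...,1]<.4)&(P[...,1]>-.3)&(P[...,0]<.75)
    rng={'blue':(100,125),'green':(70,95),'yellow':(20,32)}
    for k in('blue','red','green','yellow'):
        H=h[...,0]; m=((H<6)|(H>174)) if k=='red' else (H>=rng[k][0])&(H<=rng[k][1])
        m=m&(h[...,1]>150)&(h[...,2]>60)&ok
        nn,l,st,c=cv2.connectedComponentsWithStats(m.astype(np.uint8))
        for i in range(1,nn):
            if st[i,4]<25: continue
            Q=P[l==i]; print(n,k,st[i],Q.mean(0).round(3),np.percentile(Q,[2,98],axis=0).round(3).tolist())
            if k in('blue','red'):
                T=Q if k=='red' else Q[Q[:,2]>.055]
                if len(T)>20: print('  rect',len(T),cv2.minAreaRect((T[:,:2]*1000).astype(np.float32)),T.mean(0).round(4))
# free surroundings: height map along the region behind
P=pts('top',z['d'])
for x in np.arange(.3,.95,.05):
    row=[]
    for y in np.arange(-.1,.4,.05):
        m=(abs(P[...,0]-x)<.025)&(abs(P[...,1]-y)<.025)
        row.append(round(float(P[...,2][m].max()),2) if m.any() else None)
    print(round(x,2),row)
E
```

```text
top blue [ 155  178   73   58 2677] [0.562 0.023 0.068] [[0.496, -0.062, 0.062], [0.627, 0.106, 0.073]]
  rect 2656 ((561.6759033203125, 23.055282592773438), (117.34552001953125, 171.27197265625), 15.832680702209473) [0.5617 0.0231 0.0679]
top red [191 226  17  25 285] [0.482 0.    0.041] [[0.453, -0.017, -0.002], [0.508, 0.018, 0.073]]
  rect 285 ((479.4306640625, 2.2073001861572266), (58.63804626464844, 35.70860290527344), 22.90925407409668) [4.82e-01 1.00e-04 4.05e-02]
top green [120 203  28  26 587] [0.534 0.172 0.062] [[0.504, 0.142, 0.037], [0.565, 0.205, 0.068]]
top yellow [230 181  25  19 276] [ 0.615 -0.108  0.055] [[0.594, -0.135, 0.038], [0.637, -0.081, 0.063]]
side blue [ 256  163   52   46 1305] [ 0.567 -0.009  0.058] [[0.504, -0.072, 0.01], [0.63, 0.103, 0.071]]
  rect 1000 ((563.3984375, 20.203582763671875), (116.85396575927734, 176.1014862060547), 15.403130531311035) [0.5672 0.0032 0.0662]
side red [242 175  21  16 127] [0.488 0.002 0.043] [[0.455, -0.018, 0.022], [0.51, 0.051, 0.071]]
  rect 127 ((479.8067932128906, 38.808815002441406), (59.068016052246094, 114.25987
[... 414 characters left out ...]
, 0.01, 0.01, 0.01, 0.02, 0.02, 0.01, 0.02, 0.01, 0.0]
0.45 [0.01, 0.01, 0.05, 0.01, 0.02, 0.02, 0.02, 0.02, 0.01, 0.01]
0.5 [0.01, 0.07, 0.08, 0.07, 0.07, 0.07, 0.07, 0.02, 0.01, 0.0]
0.55 [0.01, 0.08, 0.07, 0.08, 0.07, 0.07, 0.07, 0.01, 0.01, 0.0]
0.6 [0.07, 0.07, 0.08, 0.08, 0.07, 0.01, 0.01, 0.01, 0.01, 0.0]
0.65 [0.06, 0.07, 0.07, 0.01, 0.01, 0.01, 0.01, 0.01, 0.01, 0.0]
0.7 [0.17, 0.17, 0.25, 0.25, 0.17, 0.17, 0.01, 0.23, 0.23, 0.0]
0.75 [0.33, 0.33, 0.33, 0.33, 0.53, 0.54, 0.33, 0.23, 0.23, 0.0]
0.8 [0.57, 0.57, 0.57, 0.57, 0.57, 0.57, 0.57, 0.57, 0.47, None]
0.85 [0.38, 0.39, 0.37, 0.36, 0.36, 0.33, 0.33, 0.47, 0.47, 0.0]
0.9 [0.37, 0.39, 0.39, 0.38, 0.38, 0.35, 0.33, None, 0.0, 0.0]
```

step_arm(
  steps=[
    {"xyz":[-0.25,0.25,0],"turn":[0,0,0],"gripper":-1},
    {"xyz":[-0.5,0.5,0],"turn":[0,0,0],"gripper":-1},
    {"xyz":[-0.5,0.5,0],"turn":[0,0,0],"gripper":-1},
    {"xyz":[-0.5,0.5,0],"turn":[0,0,0],"gripper":-1},
    {"xyz":[-0.5,0.5,0],"turn":[0,0,0],"gripper":-1},
    {"xyz":[-0.5,0.5,0],"turn":[0,0,0],"gripper":-1},
    {"xyz":[-0.5,0.5,0],"turn":[0,0,0],"gripper":-1},
    {"xyz":[-0.5,0.5,0],"turn":[0,0,0],"gripper":-1},
    {"xyz":[-0.5,0.5,0],"turn":[0,0,0],"gripper":-1},
    {"xyz":[-0.5,0.5,0],"turn":[0,0,0],"gripper":-1},
    {"xyz":[-0.5,0.5,0],"turn":[0,0,0],"gripper":-1},
    {"xyz":[-0.5,0.5,0],"turn":[0,0,0],"gripper":-1},
    {"xyz":[-0.5,0.5,0],"turn":[0,0,0],"gripper":-1},
    {"xyz":[-0.5,0.5,0],"turn":[0,0,0],"gripper":-1},
    {"xyz":[-0.5,0.5,0],"turn":[0,0,0],"gripper":-1},
    {"xyz":[-0.5,0.5,0],"turn":[0,0,0],"gripper":-1},
    {"xyz":[-0.5,0.5,0],"turn":[0,0,0],"gripper":-1},
    {"xyz":[-0.5,0.5,0],"turn":[0,0,0],"gripper":-1},
    {"xyz":[-0.5,0.5,0],"turn":[0,0,0],"gripper":-1},
    {"xyz":[-0.25,0.25,0],"turn":[0,0,0],"gripper":-1},
  ],
)

```text
time_s: 1.77
position: [0.4156, 0.0345, 0.2272]
tool_rot: [[0.328, 0.945, -0.0], [0.945, -0.328, -0.0], [-0.0, 0.0, -1.0]]
ft_force: [-0.9, 0.9, -0.7]
grip_width: 0.0001
```

step_arm(
  steps=[
    {"xyz":[0,0,0],"turn":[0,0,-0.8],"gripper":-1},
    {"xyz":[0,0,0],"turn":[0,0,-0.8],"gripper":-1},
    {"xyz":[0,0,0],"turn":[0,0,-0.8],"gripper":-1},
    {"xyz":[0,0,0],"turn":[0,0,-0.8],"gripper":-1},
    {"xyz":[0,0,0],"turn":[0,0,-0.8],"gripper":-1},
    {"xyz":[0,0,0],"turn":[0,0,-0.8],"gripper":-1},
    {"xyz":[0,0,0],"turn":[0,0,-0.8],"gripper":-1},
    {"xyz":[0,0,0],"turn":[0,0,-0.8],"gripper":-1},
    {"xyz":[0,0,0],"turn":[0,0,-0.8],"gripper":-1},
    {"xyz":[0,0,0],"turn":[0,0,-0.4],"gripper":-1},
    {"xyz":[0,0,0],"turn":[-0.65,0,0],"gripper":-1},
    {"xyz":[0,0,0],"turn":[-0.65,0,0],"gripper":-1},
    {"xyz":[0,0,0],"turn":[-0.65,0,0],"gripper":-1},
    {"xyz":[0,0,0],"turn":[-0.65,0,0],"gripper":-1},
    {"xyz":[0,0,0],"turn":[-0.65,0,0],"gripper":-1},
    {"xyz":[0,0,0],"turn":[0,0,0],"gripper":-1},
    {"xyz":[0,0,0],"turn":[0,0,0],"gripper":-1},
  ],
)

```text
time_s: 3.18
position: [0.4143, 0.0368, 0.2274]
tool_rot: [[-0.272, 0.93, 0.246], [0.962, 0.263, 0.07], [0.0, 0.256, -0.967]]
ft_force: [-0.1, -0.1, -0.5]
grip_width: 0.0
```

```bash
cat >> h.py <<'E'
Y=np.radians(15.7); cx=np.array([np.cos(Y),np.sin(Y),0]); cy=np.array([-np.sin(Y),np.cos(Y),0])
def go(C,f,side,z,tip=.019):
    "units of tool shift to put the fingertip f mm in front of case centre C, height z"
    s=env.observe(); R=np.array(s['tool_rot']); p=np.array(s['position'])
    t=np.array([C[0],C[1],z])-f*cx+side*cy-tip*R[:,2]
    print('t',s['time_s'],'tcp',p.round(4),'F',np.round(s['ft_force'],2),'w',s['grip_width'],'shift/0.04:',(R.T@(t-p)/.04).round(3))
    print(R.round(3).tolist())
E
python3 - <<'E'
from h import *
z=np.load('s0.npz')
im,d=z['im'],z['d'];P=pts('top',d);h=cv2.cvtColor(im,cv2.COLOR_RGB2HSV);H=h[...,0]
m=((H<6)|(H>174))&(h[...,1]>150)&(P[...,0]<.53)&(P[...,0]>.4)&(abs(P[...,1])<.06)&(P[...,2]>.025)&(P[...,2]<.05)
Q=P[m];print(len(Q),Q.mean(0),cv2.minAreaRect((Q[:,:2]*1000).astype(np.float32)))
C=np.array([.564,.0235])
a=(Q[:,:2]-C)@cx[:2];b=(Q[:,:2]-C)@cy[:2];print('along',np.percentile(a,[1,50,99]),'across',np.percentile(b,[1,50,99]))
# blue sides in case frame
m=(H>=100)&(H<=125)&(h[...,1]>150)&(P[...,2]>.055)&(P[...,2]<.09)&(P[...,0]<.66)&(P[...,0]>.4)&(abs(P[...,1])<.2)
Q=P[m];a=(Q[:,:2]-C)@cx[:2];b=(Q[:,:2]-C)@cy[:2];print('lid',np.percentile(a,[1,50,99]),np.percentile(b,[1,50,99]))
go(C,.104,0,.08)
E
```

```text
218 [ 4.77070312e-01 -4.39592174e-04  3.88126883e-02] ((479.5252990722656, 0.7336902618408203), (55.54954147338867, 29.86578369140625), 15.538461685180664)
along [-0.11512496 -0.09007343 -0.06353094] across [-0.01371033  0.00010836  0.01518047]
lid [-0.05955972 -0.00262157  0.05430458] [-0.08330496  0.00040974  0.08330932]
t 3.1833 tcp [0.4143 0.0368 0.2274] F [-0.12 -0.14 -0.47] w 2.4223882862804793e-05 shift/0.04: [-1.334 -0.06   3.321]
[[-0.272, 0.93, 0.246], [0.962, 0.263, 0.07], [0.0, 0.256, -0.967]]
```

step_arm(
  steps=[
    {"xyz":[-0.33,0,0.2],"turn":[0,0,0],"gripper":-1},
    {"xyz":[-0.4,0,0.5],"turn":[0,0,0],"gripper":-1},
    {"xyz":[-0.4,0,0.5],"turn":[0,0,0],"gripper":-1},
    {"xyz":[-0.2,0,0.5],"turn":[0,0,0],"gripper":-1},
    {"xyz":[0,0,0.5],"turn":[0,0,0],"gripper":-1},
    {"xyz":[0,0,0.5],"turn":[0,0,0],"gripper":-1},
    {"xyz":[0,0,0.4],"turn":[0,0,0],"gripper":-1},
    {"xyz":[0,0,0.2],"turn":[0,0,0],"gripper":-1},
    {"xyz":[0,0,0],"turn":[0,0,0],"gripper":-1},
    {"xyz":[0,0,0],"turn":[0,0,0],"gripper":-1},
  ],
)

```text
time_s: 4.02
position: [0.4621, -0.0049, 0.1]
tool_rot: [[-0.273, 0.93, 0.247], [0.962, 0.264, 0.07], [0.0, 0.256, -0.967]]
ft_force: [0.6, -0.1, 0.3]
grip_width: -0.0
```

```bash
python3 - <<'E'
from h import *
go([.564,.0235],.102,0,.045)
im,d=snap('side');im2,d2=snap('top')
cv2.imwrite('pics/c.png',np.hstack([cv2.resize(im[110:230,200:330],(650//2*1,300*1),interpolation=2),cv2.resize(im2[160:280,130:260],(325,300),interpolation=2)])[:,:,::-1])
E
```

```text
t 4.0167 tcp [ 0.4621 -0.0049  0.1   ] F [ 0.62 -0.13  0.31] w -1.4429326582470623e-05 shift/0.04: [-0.006 -0.261  0.878]
[[-0.273, 0.93, 0.247], [0.962, 0.264, 0.07], [0.0, 0.256, -0.967]]
```

View pics/c.png

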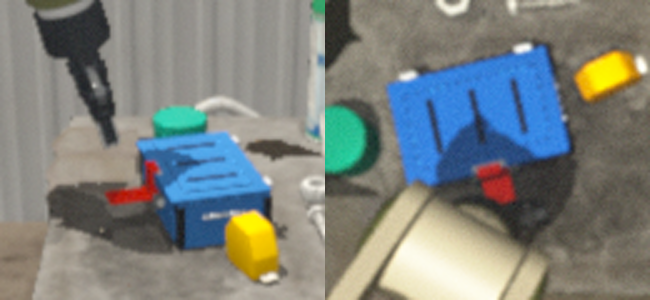

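The side crop shows the fingertip at (110,143), over the outer part of the red paddle, which spans (105,198) to (155,190). In the top crop the arm partly hides the tab. I'll check where the paddle's outer end is by ray casting.

```bash
python3 - <<'E'
from h import *
z=np.load('s0.npz');C=np.array([.564,.0235])
for n,im,(r0,r1,c0,c1) in(('top',z['im'],(215,255,180,220)),('side',z['im2'],(165,200,230,275))):
    c=cams.camera_info(n);T=np.array(c['extrinsics']);f=im.astype(int)
    m=np.zeros(im.shape[:2],bool); m[r0:r1,c0:c1]=((f[...,0]-np.maximum(f[...,1],f[...,2]))>30)[r0:r1,c0:c1]
    v,u=np.nonzero(m)
    ray=np.stack([(u-c['cx'])/c['fx'],(v-c['cy'])/c['fy'],np.ones(len(u))],-1)@T[:3,:3].T
    X=T[:3,3]+ray*((.038-T[2,3])/ray[:,2])[:,None]
    a=(X[:,:2]-C)@cx[:2];b=(X[:,:2]-C)@cy[:2]
    print(n,len(u),np.percentile(a,[0,2,10,50,100]).round(4),np.percentile(b,[0,2,50,98,100]).round(4),u.min(),u.max(),v.min(),v.max())
E
```

```text
top 350 [-0.1185 -0.1172 -0.1114 -0.0846 -0.0485] [-0.0187 -0.0175  0.0006  0.0177  0.0203] 190 208 225 251
side 184 [-0.1163 -0.1149 -0.1078 -0.0779 -0.0383] [-0.0247 -0.0234  0.0054  0.0762  0.0848] 241 262 174 191
```

step_arm(
  steps=[
    {"xyz":[0,0,0.2],"turn":[0,0,0],"gripper":-1},
    {"xyz":[0,-0.05,0.2],"turn":[0,0,0],"gripper":-1},
    {"xyz":[0,-0.05,0.2],"turn":[0,0,0],"gripper":-1},
    {"xyz":[0,-0.05,0.2],"turn":[0,0,0],"gripper":-1},
    {"xyz":[0,-0.05,0.1],"turn":[0,0,0],"gripper":-1},
    {"xyz":[0,0,0],"turn":[0,0,0],"gripper":-1},
    {"xyz":[0,0,0],"turn":[0,0,0],"gripper":-1},
  ],
)

```text
time_s: 4.7
position: [0.4633, -0.0046, 0.0632]
tool_rot: [[-0.273, 0.93, 0.247], [0.962, 0.263, 0.07], [-0.0, 0.257, -0.966]]
ft_force: [-0.3, 0.6, 0.7]
grip_width: 0.0002
```

step_arm(
  steps=[
    {"xyz":[0,-0.025,0.1],"turn":[0,0,0],"gripper":-1},
    {"xyz":[0,-0.025,0.1],"turn":[0,0,0],"gripper":-1},
    {"xyz":[0,0,0],"turn":[0,0,0],"gripper":-1},
  ],
)

```text
time_s: 4.95
position: [0.4632, -0.0045, 0.0543]
tool_rot: [[-0.273, 0.93, 0.247], [0.962, 0.263, 0.07], [0.0, 0.257, -0.967]]
ft_force: [-0.3, 0.4, 0.0]
grip_width: 0.0001
```

step_arm(
  steps=[
    {"xyz":[0,-0.02,0.08],"turn":[0,0,0],"gripper":-1},
    {"xyz":[0,0,0],"turn":[0,0,0],"gripper":-1},
  ],
)

```text
time_s: 5.12
position: [0.4633, -0.0045, 0.0511]
tool_rot: [[-0.273, 0.93, 0.247], [0.962, 0.263, 0.07], [0.0, 0.257, -0.967]]
ft_force: [0.4, -0.3, -0.3]
grip_width: -0.0001
```

```bash
python3 - <<'E'
from h import *
go([.564,.0235],.100,0,.026)
im,d=snap('side')
cv2.imwrite('pics/d.png',cv2.resize(im[110:230,200:330],(520,480),interpolation=2)[:,:,::-1])
E
```

```text
t 5.1167 tcp [ 0.4633 -0.0045  0.0511] F [ 0.35 -0.26 -0.35] w -0.00011562982996954617 shift/0.04: [-0.008 -0.052  0.16 ]
[[-0.273, 0.93, 0.247], [0.962, 0.263, 0.07], [0.0, 0.257, -0.967]]
```

View pics/d.png

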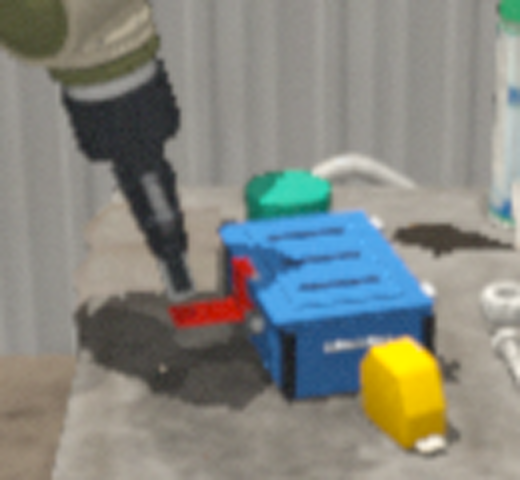

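```bash
python3 - <<'E'
from h import *
c=cams.camera_info('side');T=np.linalg.inv(np.array(c['extrinsics']))
def pr(p):
    q=T[:3,:3]@p+T[:3,3];u=q[0]/q[2]*c['fx']+c['cx'];v=q[1]/q[2]*c['fy']+c['cy'];return np.round([u,v,(u-200)*4,(v-110)*4],1)
s=env.observe();p=np.array(s['position']);R=np.array(s['tool_rot'])
for k in(.0,.019,.03): print('tip',k,pr(p+k*R[:,2]))
C=np.array([.564,.0235,0])
for a in(-.126,-.117,-.101,-.055):
    for b in(-.015,.015): print('tab',a,b,pr(C+a*cx+b*cy+[0,0,.038]))
for a in (-.062,.06):
  for b in(-.086,.086): print('lid',a,b,pr(C+a*cx+b*cy+[0,0,.066]))
print(np.round(s['ft_force'],2))
im,d=snap('side');P=pts('side',d)
m=(P[...,0]>.42)&(P[...,0]<.5)&(abs(P[...,1])<.06)&(P[...,2]>.02)&(P[...,2]<.09)&(im.max(2)<90)
v,u=np.nonzero(m);o=np.argsort(-v)[:8]
print(len(u),[(u[i],v[i],P[v[i],u[i]].round(3).tolist()) for i in o])
E
```

```text
tip 0.0 [245.5 183.8 182.  295.1]
tip 0.019 [247.3 189.2 189.2 317. ]
tip 0.03 [248.4 192.4 193.4 329.5]
tab -0.126 -0.015 [239.5 191.  158.  324.1]
tab -0.126 0.015 [237.4 186.6 149.5 306.6]
tab -0.117 -0.015 [242.6 190.6 170.2 322.6]
tab -0.117 0.015 [240.4 186.3 161.5 305.1]
tab -0.101 -0.015 [248.  190.  191.8 319.9]
tab -0.101 0.015 [245.7 185.6 182.8 302.5]
tab -0.055 -0.015 [263.3 188.1 253.4 312.2]
tab -0.055 0.015 [260.8 183.8 243.4 295.1]
lid -0.062 -0.086 [267.1 190.2 268.4 320.7]
lid -0.062 0.086 [252.8 166.1 211.2 224.2]
lid 0.06 -0.086 [308.8 184.9 435.3 299.7]
lid 0.06 0.086 [291.  161.7 364.1 206.9]
[ 0.4  -0.41  0.49]
40 [(np.int64(257), np.int64(183), [0.495, 0.033, 0.036]), (np.int64(246), np.int64(182), [0.466, -0.016, 0.063]), (np.int64(244), np.int64(182), [0.46, -0.021, 0.065]), (np.int64(245), np.int64(182), [0.463, -0.017, 0.063]), (np.int64(257), np.int64(182), [0.496, 0.024, 0.044]), (np.int64(243), np.int64(181), [0.458, -0.022, 0.068]), (np.int64(247), np.int64(181), [0.469, -0.022, 0.068]), (np.int64(244), np.int64(181), [0.461, -0.022, 0.069])]
```

step_arm(
  steps=[
    {"xyz":[0,0.05,0.1],"turn":[0,0,0],"gripper":-1},
    {"xyz":[0,-0.02,0.08],"turn":[0,0,0],"gripper":-1},
    {"xyz":[0,0,0],"turn":[0,0,0],"gripper":-1},
  ],
)

```text
time_s: 5.47
position: [0.4663, -0.0036, 0.0442]
tool_rot: [[-0.273, 0.93, 0.247], [0.962, 0.264, 0.07], [0.0, 0.256, -0.967]]
ft_force: [-0.2, 0.0, -0.2]
grip_width: -0.0
```

step_arm(
  steps=[
    {"xyz":[0,-0.02,0.08],"turn":[0,0,0],"gripper":-1},
    {"xyz":[0,0,0],"turn":[0,0,0],"gripper":-1},
  ],
)

```text
time_s: 5.63
position: [0.4662, -0.0036, 0.041]
tool_rot: [[-0.273, 0.93, 0.247], [0.962, 0.263, 0.07], [0.0, 0.256, -0.967]]
ft_force: [-0.2, -1.4, 0.9]
grip_width: 0.0001
```

step_arm(
  steps=[
    {"xyz":[0,-0.02,0.08],"turn":[0,0,0],"gripper":-1},
    {"xyz":[0,0,0],"turn":[0,0,0],"gripper":-1},
  ],
)

```text
time_s: 5.8
position: [0.4662, -0.0036, 0.0378]
tool_rot: [[-0.273, 0.93, 0.247], [0.962, 0.263, 0.07], [0.0, 0.257, -0.967]]
ft_force: [-0.2, 0.4, -0.1]
grip_width: -0.0001
```

```bash
python3 - <<'E'
from h import *
for i in range(3):print(np.round(env.observe()['ft_force'],2))
im,d=snap('side');im2,d2=snap('top')
cv2.imwrite('pics/e.png',np.hstack([cv2.resize(im[130:220,215:325],(550,450),interpolation=0),cv2.resize(im2[205:265,170:202+30],(250,242),interpolation=0).repeat(1,0)[:242] if 0 else cv2.resize(im2[205:295,180:230],(250,450),interpolation=0)])[:,:,::-1])
E
```

```text
[-0.25  0.36 -0.11]
[-0.25  0.36 -0.11]
[-0.25  0.36 -0.11]
```

View pics/e.png

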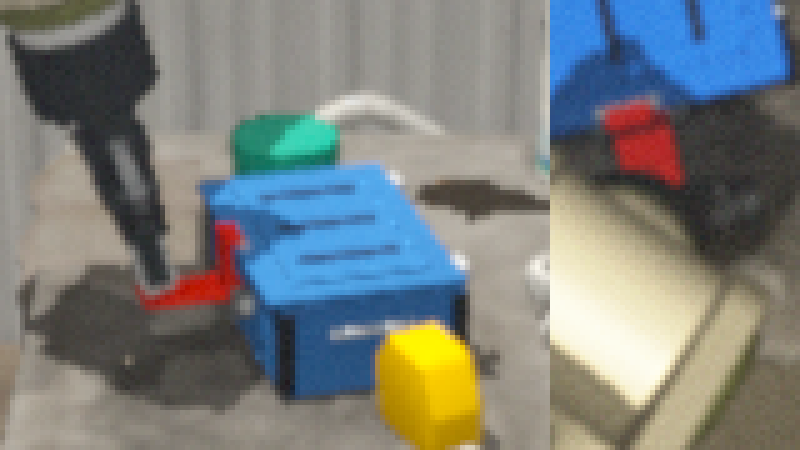

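The fingertip has reached the top of the paddle at crop position (158,288), roughly on the press point, and the hook is still over the lid. I'll keep pressing in small steps.

step_arm(
  steps=[
    {"xyz":[0,-0.02,0.08],"turn":[0,0,0],"gripper":-1},
    {"xyz":[0,0,0],"turn":[0,0,0],"gripper":-1},
    {"xyz":[0,0,0],"turn":[0,0,0],"gripper":-1},
  ],
)

```text
time_s: 6.15
position: [0.4666, -0.0037, 0.0349]
tool_rot: [[-0.273, 0.93, 0.247], [0.962, 0.263, 0.07], [-0.0, 0.257, -0.966]]
ft_force: [0.1, 0.2, 1.5]
grip_width: -0.0001
```

step_arm(
  steps=[
    {"xyz":[0,-0.02,0.08],"turn":[0,0,0],"gripper":-1},
    {"xyz":[0,0,0],"turn":[0,0,0],"gripper":-1},
    {"xyz":[0,0,0],"turn":[0,0,0],"gripper":-1},
  ],
)

```text
time_s: 6.4
position: [0.4666, -0.0037, 0.0315]
tool_rot: [[-0.273, 0.93, 0.247], [0.962, 0.263, 0.07], [-0.0, 0.257, -0.966]]
ft_force: [0.4, -0.7, 0.7]
grip_width: -0.0001
```

step_arm(
  steps=[
    {"xyz":[0,-0.02,0.08],"turn":[0,0,0],"gripper":-1},
    {"xyz":[0,0,0],"turn":[0,0,0],"gripper":-1},
    {"xyz":[0,0,0],"turn":[0,0,0],"gripper":-1},
  ],
)

```text
time_s: 6.65
position: [0.4666, -0.0037, 0.0282]
tool_rot: [[-0.273, 0.93, 0.247], [0.962, 0.264, 0.07], [-0.0, 0.257, -0.966]]
ft_force: [-0.3, -1.8, 1.0]
grip_width: -0.0
```

step_arm(
  steps=[
    {"xyz":[0,-0.02,0.08],"turn":[0,0,0],"gripper":-1},
    {"xyz":[0,0,0],"turn":[0,0,0],"gripper":-1},
    {"xyz":[0,0,0],"turn":[0,0,0],"gripper":-1},
  ],
)

```text
time_s: 6.9
position: [0.4668, -0.0037, 0.025]
tool_rot: [[-0.273, 0.93, 0.248], [0.962, 0.263, 0.07], [-0.0, 0.257, -0.966]]
ft_force: [-0.1, -0.2, 2.9]
grip_width: 0.0001
```

```bash
python3 - <<'E'
from h import *
im,d=snap('side');im2,d2=snap('top')
print(env.observe()['ft_force'],env.observe()['wrist_torque'])
P=pts('top',d2);m=(P[...,0]>.5)&(P[...,0]<.62)&(P[...,1]>-.05)&(P[...,1]<.09)&(im2[...,2]>150)&(im2[...,0]<100)
print(m.sum(),np.percentile(P[m][:,2],[5,50,95,99]))
cv2.imwrite('pics/f.png',np.hstack([cv2.resize(im[130:220,215:325],(550,450),interpolation=0),cv2.resize(im2[205:295,180:230],(250,450),interpolation=0)])[:,:,::-1])
E
```

```text
[ 0.75743409 -0.39478712  3.01563369] [-0.04175821 -0.10498001 -0.03053182]
520 [0.01108178 0.13568574 0.14960352 0.15161548]
```

View pics/f.png

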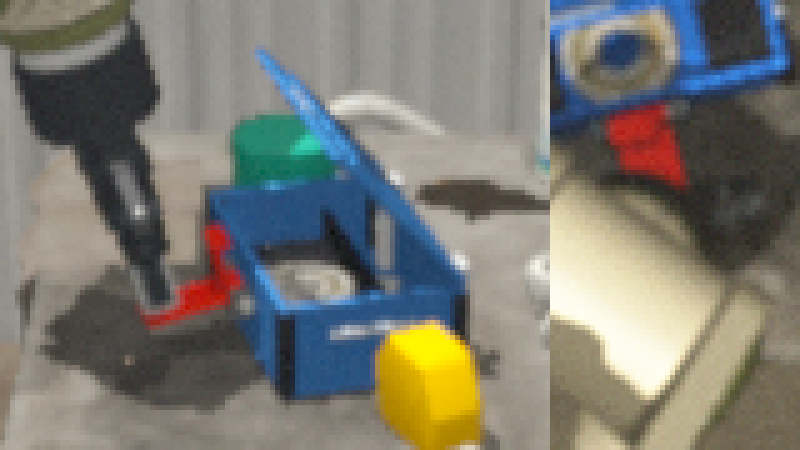

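The tab is pressed and the lid has popped to about 45° by itself, with the robot well clear of it and the bearing still in its pocket. Next I lift off, tilt the tool further so the fingertip leads, and stop in front of the lid.

step_arm(
  steps=[
    {"xyz":[0,0.04,-0.16],"turn":[0,0,0],"gripper":-1},
    {"xyz":[0,0.09,-0.32],"turn":[0,0,0],"gripper":-1},
    {"xyz":[0,0.13,-0.48],"turn":[0,0,0],"gripper":-1},
    {"xyz":[0,0.13,-0.48],"turn":[0,0,0],"gripper":-1},
    {"xyz":[0,0.13,-0.48],"turn":[0,0,0],"gripper":-1},
    {"xyz":[0,0.06,-0.24],"turn":[0,0,0],"gripper":-1},
    {"xyz":[0,0,0],"turn":[-0.65,0,0],"gripper":-1},
    {"xyz":[0,0,0],"turn":[-0.65,0,0],"gripper":-1},
    {"xyz":[0,0,0],"turn":[-0.65,0,0],"gripper":-1},
    {"xyz":[0,0,0],"turn":[-0.65,0,0],"gripper":-1},
    {"xyz":[0,0,0],"turn":[-0.65,0,0],"gripper":-1},
    {"xyz":[0,0,0],"turn":[0,0,0],"gripper":-1},
    {"xyz":[0,0,0],"turn":[0,0,0],"gripper":-1},
  ],
)

```text
time_s: 8.08
position: [0.4663, -0.0036, 0.1145]
tool_rot: [[-0.272, 0.836, 0.476], [0.962, 0.236, 0.136], [0.001, 0.495, -0.869]]
ft_force: [-0.1, -0.7, 0.0]
grip_width: -0.0002
```

```bash
cat >> h.py <<'E'
def lid(C=np.array([.564,.0235])):
    "lid angle from top depth, blue points above 75 mm, line fit through hinge"
    im,d=snap('top');P=pts('top',d);h=cv2.cvtColor(im,cv2.COLOR_RGB2HSV)
    m=(h[...,0]>99)&(h[...,0]<126)&(h[...,1]>130)&(P[...,2]>.08)&(P[...,2]<.2)&(P[...,0]>.48)&(P[...,0]<.72)&(abs(P[...,1]-.03)<.13)
    a=(P[m][:,:2]-C)@cx[:2];z=P[m][:,2]
    print('lid pts',m.sum(),'angle',np.median(np.arctan2(z-.064,.052-a)).round(3) if m.any() else None,'zmax',z.max() if m.any() else 0)
    return im,d
E
python3 - <<'E'
from h import *
lid(); go([.564,.0235],.05,0,.112,.002); go([.564,.0235],-.045,0,.118,.002)
E
```

```text
lid pts 1310 angle 0.907 zmax 0.15220546507498267
t 8.1333 tcp [ 0.4668 -0.0036  0.1147] F [ 0.56  0.94 -0.01] w 0.0001208882039523965 shift/0.04: [-0.007  1.072  0.64 ]
[[-0.273, 0.836, 0.477], [0.962, 0.237, 0.135], [0.0, 0.496, -0.868]]
t 8.1333 tcp [ 0.4668 -0.0036  0.1147] F [ 0.56  0.94 -0.01] w 0.0001208882039523965 shift/0.04: [-0.012  3.209  1.687]
[[-0.273, 0.836, 0.477], [0.962, 0.237, 0.135], [0.0, 0.496, -0.868]]
```

step_arm(
  steps=[
    {"xyz":[0,0.2,0.12],"turn":[0,0,0],"gripper":-1},
    {"xyz":[0,0.22,0.13],"turn":[0,0,0],"gripper":-1},
    {"xyz":[0,0.22,0.13],"turn":[0,0,0],"gripper":-1},
    {"xyz":[0,0.22,0.13],"turn":[0,0,0],"gripper":-1},
    {"xyz":[0,0.22,0.13],"turn":[0,0,0],"gripper":-1},
    {"xyz":[0,0.13,0.07],"turn":[0,0,0],"gripper":-1},
    {"xyz":[0,0.13,0.07],"turn":[0,0,0],"gripper":-1},
    {"xyz":[0,0.13,0.07],"turn":[0,0,0],"gripper":-1},
    {"xyz":[0,0.13,0.07],"turn":[0,0,0],"gripper":-1},
    {"xyz":[0,0.13,0.07],"turn":[0,0,0],"gripper":-1},
    {"xyz":[0,0,0],"turn":[0,0,0],"gripper":-1},
  ],
)

```text
time_s: 9.05
position: [0.5444, 0.0182, 0.1147]
tool_rot: [[-0.273, 0.835, 0.479], [0.962, 0.237, 0.135], [-0.0, 0.497, -0.868]]
ft_force: [-0.7, 0.6, 0.8]
grip_width: -0.0002
```

```bash
python3 - <<'E'
from h import *
lid(); go([.564,.0235],-.045,0,.118,.002)
im,d=snap('side')
cv2.imwrite('pics/g.png',cv2.resize(im[100:220,205:325],(500,500),interpolation=0)[:,:,::-1])
E
```

```text
lid pts 1302 angle 0.905 zmax 0.15240121586602595
t 9.1 tcp [0.5438 0.0183 0.1145] F [-0.52  0.82  0.11] w -0.00015501126568441008 shift/0.04: [-0.014  1.472  0.692]
[[-0.273, 0.835, 0.478], [0.962, 0.237, 0.136], [-0.0, 0.497, -0.868]]
```

View pics/g.png

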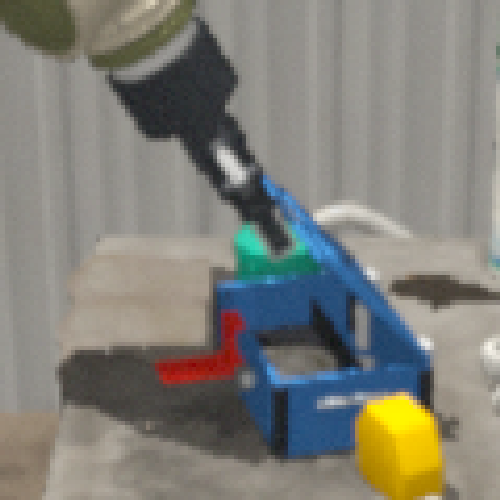

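The fingertip is under the raised lid at crop (282,245), not yet touching it, and the tab is back at rest. I'll push on slowly.

step_arm(
  steps=[
    {"xyz":[0,0.15,0.08],"turn":[0,0,0],"gripper":-1},
    {"xyz":[0,0.15,0.08],"turn":[0,0,0],"gripper":-1},
    {"xyz":[0,0.15,0.08],"turn":[0,0,0],"gripper":-1},
    {"xyz":[0,0.15,0.08],"turn":[0,0,0],"gripper":-1},
    {"xyz":[0,0.15,0.08],"turn":[0,0,0],"gripper":-1},
    {"xyz":[0,0,0],"turn":[0,0,0],"gripper":-1},
  ],
)

```text
time_s: 9.65
position: [0.5778, 0.0275, 0.1166]
tool_rot: [[-0.273, 0.834, 0.48], [0.962, 0.237, 0.135], [-0.001, 0.499, -0.867]]
ft_force: [-1.9, -0.1, 0.8]
grip_width: -0.0004
```

```bash
python3 - <<'E'
from h import *
lid(); go([.564,.0235],-.055,0,.118,.002)
E
```

```text
lid pts 550 angle 1.183 zmax 0.17203628771607526
t 9.7 tcp [0.5771 0.0276 0.1159] F [-0.77 -0.25 -0.02] w 0.0001239185553961524 shift/0.04: [-0.013  0.92   0.419]
[[-0.273, 0.834, 0.479], [0.962, 0.237, 0.135], [-0.001, 0.498, -0.867]]
```

Pushing works, with the lid at about 1.18 rad and forces under 2 N. Continuing.

step_arm(
  steps=[
    {"xyz":[0,0.15,0.08],"turn":[0,0,0],"gripper":-1},
    {"xyz":[0,0.15,0.08],"turn":[0,0,0],"gripper":-1},
    {"xyz":[0,0.15,0.08],"turn":[0,0,0],"gripper":-1},
    {"xyz":[0,0.15,0.07],"turn":[0,0,0],"gripper":-1},
    {"xyz":[0,0.1,0.05],"turn":[0,0,0],"gripper":-1},
    {"xyz":[0,0,0],"turn":[0,0,0],"gripper":-1},
  ],
)

```text
time_s: 10.2
position: [0.6075, 0.0362, 0.117]
tool_rot: [[-0.273, 0.834, 0.479], [0.962, 0.237, 0.136], [-0.0, 0.497, -0.867]]
ft_force: [0.1, 0.5, 0.5]
grip_width: 0.0
```

```bash
python3 - <<'E'
from h import *
lid(); go([.564,.0235],-.055,0,.118,.002)
im,d=snap('side')
cv2.imwrite('pics/i.png',cv2.resize(im[100:220,205:325],(500,500),interpolation=0)[:,:,::-1])
E
```

```text
lid pts 307 angle 1.593 zmax 0.1822540308942402
t 10.25 tcp [0.6069 0.0362 0.1168] F [-0.62  0.27  0.44] w -9.257241343110454e-05 shift/0.04: [-0.016  0.237  0.052]
[[-0.273, 0.835, 0.478], [0.962, 0.237, 0.136], [-0.0, 0.497, -0.868]]
```

View pics/i.png

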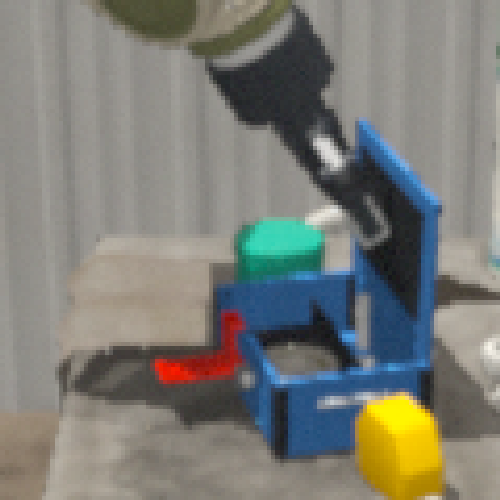

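The lid is upright, with the fingertip at crop (375,235) still behind it. A little more should send it over, so I push about 14 mm and then look.

step_arm(
  steps=[
    {"xyz":[0,0.1,0.05],"turn":[0,0,0],"gripper":-1},
    {"xyz":[0,0.1,0.05],"turn":[0,0,0],"gripper":-1},
    {"xyz":[0,0.1,0.05],"turn":[0,0,0],"gripper":-1},
    {"xyz":[0,0,0],"turn":[0,0,0],"gripper":-1},
    {"xyz":[0,0,0],"turn":[0,0,0],"gripper":-1},
    {"xyz":[0,0,0],"turn":[0,0,0],"gripper":-1},
  ],
)

```text
time_s: 10.8
position: [0.6193, 0.0397, 0.1176]
tool_rot: [[-0.273, 0.835, 0.478], [0.962, 0.237, 0.136], [0.0, 0.497, -0.868]]
ft_force: [-0.4, -0.7, -0.0]
grip_width: 0.0001
```

```bash
python3 - <<'E'
from h import *
lid(); go([.564,.0235],.1,0,.2,.002)
E
```

```text
lid pts 534 angle 1.888 zmax 0.17684172050926672
t 10.85 tcp [0.6192 0.0397 0.1176] F [0.19 0.28 0.9 ] w 0.0002974956137211877 shift/0.04: [-0.007 -2.395 -3.793]
[[-0.273, 0.835, 0.478], [0.962, 0.237, 0.136], [0.0, 0.497, -0.868]]
```

The lid is on its stop at about 1.89 rad. Retreating up and back.

step_arm(
  steps=[
    {"xyz":[0,-0.1,-0.15],"turn":[0,0,0],"gripper":-1},
    {"xyz":[0,-0.25,-0.4],"turn":[0,0,0],"gripper":-1},
    {"xyz":[0,-0.3,-0.5],"turn":[0,0,0],"gripper":-1},
    {"xyz":[0,-0.3,-0.5],"turn":[0,0,0],"gripper":-1},
    {"xyz":[0,-0.3,-0.5],"turn":[0,0,0],"gripper":-1},
    {"xyz":[0,-0.3,-0.5],"turn":[0,0,0],"gripper":-1},
    {"xyz":[0,-0.3,-0.5],"turn":[0,0,0],"gripper":-1},
    {"xyz":[0,-0.3,-0.5],"turn":[0,0,0],"gripper":-1},
    {"xyz":[0,-0.15,-0.25],"turn":[0,0,0],"gripper":-1},
    {"xyz":[0,0,0],"turn":[0,0,0],"gripper":-1},
    {"xyz":[0,0,0],"turn":[0,0,0],"gripper":-1},
    {"xyz":[0,0,0],"turn":[0,0,0],"gripper":-1},
  ],
)

```text
time_s: 11.85
position: [0.4701, -0.0027, 0.2037]
tool_rot: [[-0.273, 0.835, 0.478], [0.962, 0.237, 0.136], [0.0, 0.497, -0.868]]
ft_force: [0.0, -0.3, 0.4]
grip_width: 0.0002
```

```bash
python3 - <<'E'
from h import *
im2,d2=lid(); go([.564,.0235],.1,0,.2,.002)
im,d=snap('side')
z=np.load('s0.npz')
for k,c0 in(('green',(70,95)),('yellow',(20,32))):
    for q in(z['im2'],im):
        h=cv2.cvtColor(q,cv2.COLOR_RGB2HSV);m=(h[...,0]>=c0[0])&(h[...,0]<=c0[1])&(h[...,1]>150);m[:150]=0;m[230:]=0;m[:,330:]=0;m[:,:240]=0
        v,u=np.nonzero(m);print(k,len(u),u.mean().round(1),v.mean().round(1))
cv2.imwrite('pics/j.png',np.hstack([cv2.resize(im[100:220,205:325],(480,480),interpolation=0),cv2.resize(im2[150:270,120:260],(320,480),interpolation=0)])[:,:,::-1])
E
```

```text
lid pts 694 angle 1.884 zmax 0.1762866188965917
t 11.9 tcp [ 0.4702 -0.0026  0.2035] F [ 0.07 -0.53 -0.37] w 0.00016029783349744768 shift/0.04: [-0.006 -0.1   -0.007]
[[-0.273, 0.835, 0.478], [0.962, 0.237, 0.136], [0.0, 0.497, -0.868]]
green 201 271.1 158.4
green 240 271.2 159.4
yellow 428 300.5 207.4
yellow 430 300.6 207.5
```

View pics/j.png

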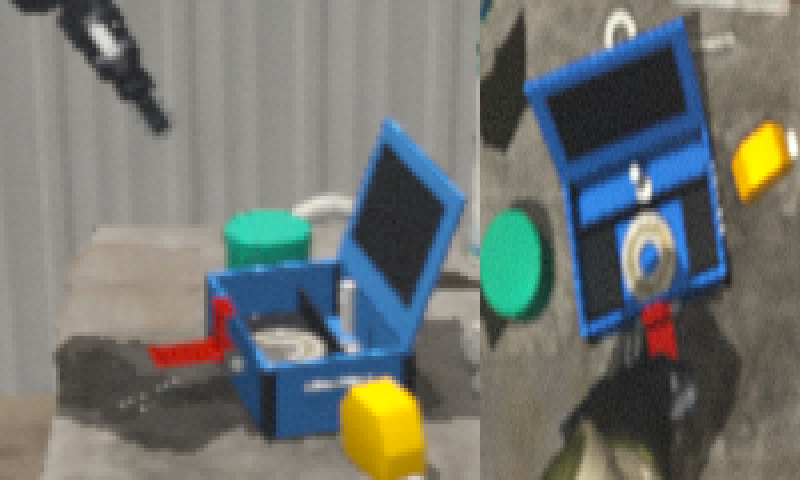

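The lid leans back on its stop and the tab is up. The bearing is in its pocket, the tin and tape have not moved, and the gripper is well clear. Handing in.

```bash
python3 -c "
from h import *
print(order.close_job())"
```

```text
the job is handed in; nothing more can be done
None
```

The case is open and the job is handed in, at about 12 s of robot time. I pressed the tab down about 13 mm with the shut fingertips, and the lid popped up by itself. I then pushed it from inside past upright until it fell onto its stop, and drew the arm back clear.

**Last checks:**
- **Lid:** about 1.88 rad from the top camera's depth, the same before and after the arm drew back.
- **Case and bearing:** the tab is back up, the bearing is in its pocket and the case stands flat. I judged these by eye in the last picture.
- **Other objects:** the tape measure did not move and the tin stayed within about a pixel in the side view. I did not measure the piston, screwdriver, wrench or bush, but the arm never went near them.
- **Robot:** the fingertip is about 0.2 m above the bench, and the force readings are within noise.

**What disagreed:**
- **Fingertip length:** contact came with the TCP almost at the tab's height, so the shut fingertips stood only a few millimetres ahead of it, not the stated 19 mm.
- **Tab length:** its outer end measured about 117 mm in front of the case's centre, against the 126 mm its dimensions imply.
- **Popped lid angle:** it measured about 0.9 rad, against the stated 0.78. My fit used the lid's top face, so it reads somewhat high.

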